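# Pull down the flap of the over-bench parts cupboard with the hook pole

## Robot

A 6-joint arm with a two-finger parallel gripper is mounted at the origin on the work surface. World frame = base frame: x ahead of the robot, y to its left, z up, the work surface at z = 0. Lengths are in mm, angles in rad, forces in N, time in s.
With the tool pointing down it reaches from about 325 to 750 mm from the base axis. Payload 7.6 kg.
Tool frame: the origin (TCP) lies midway between the tips of the shut fingers; the grasp point (between the pads) lies 19 mm behind it (r.grasp_offset is the distance from the TCP to the grasp point, in mm); z points along the fingers, y is the line along which they close (so a half turn about z gives the same grasp; the last joint's range is limited). The gripper opens to 85 mm and grips with 20 to 120 N. Pads are 22 mm wide; open, the fingers measure 114 mm over their backs; the gripper's body (76 mm by 85 mm) begins 54 mm behind the grasp point. The pads swing forward as they close: fully open they stand 13 mm farther back than shut.
Start: joints at [1.246, 0.052, 1.401, -0, 1.689, -0.07], TCP at [132.31, 508.077, 209.423] pointing down, gripper open.
Joint ranges: [-2.9, 2.9], [-0.91, 2.17], [0.12, 2.37], [-1.06, 4.2], [0.26, 2.73], [-2.93, 2.93]. Speed limits (rad/s): [2.57, 2.57, 3.01, 3.14, 3.14, 3.14].

## Interface

Orientations are given as a unit quaternion [x, y, z, w].
In Python, from plant import sensors, viewer, workorder, r gives the robot as it stands.
- The arm moves only by the tool servo_tool, never from a script. Its argument "rows" is one flat list of numbers, 7 for each row, row after row: the shift along the tool's x, y, z each as a share of 0.03 m, from -1 to 1, then the turn, a rotation vector about the tool's x, y, z each as a share of 0.08 rad, from -1 to 1, then the opening, from 0 (shut) to 1 (fully open). In form: [tx, ty, tz, rx, ry, rz, jaw, tx, ty, tz, rx, ry, rz, jaw, ...]. A call has 1 to 12 rows; each row shifts and turns the commanded pose from where the row before left it, along the tool's axes as they then stand; what a row does not reach is not made up. A row lasts 1/12 s, in which the tool goes at most 41.7 mm and 7.16 degrees, less where a joint would pass 70% of its speed; a pose out of reach is approached as far as the arm can. A call with a number of a shift or a turn outside -1 to 1 is refused whole. A call with a gripper value outside its range is refused whole. The fingers move at their own pace and stop on an object; "squeeze" is the grip in N (left out, the last holds). Time passes only in rows, so rows that do not move let the fingers close. It gives the time, the measured TCP pose, the force, the opening and the grip force at its end, in the units of the state.
- sensors.get_state(): the state, without advancing time (a new reading comes with each control period).
- viewer.camera(name): name is "scene" or "top" or "wrist"; returns a dict with "frame" (400x640x3 uint8, red, green, blue), "range_z" (400x640 float32, mm along the optical axis (not along the pixel's ray), 0 where there is no reading), "intrinsics" (3x3 intrinsics, pixels), "D" ([k1, k2, p1, p2, k3] as OpenCV has them; the pictures are not rectified), "R" (3x3) and "t" (3): a world point X has camera coordinates R X + t. Camera axes: x right, y down, z forward; pixel columns grow to the right and rows downward; lengths in mm; the calibration is good to about 2 mm. A picture is of the moment at which its call begins.
- workorder.close_job(): hands the job in; it is judged then, once.
The state is a dict: "time_s": time; "joints": joint angles; "qvel": joint speeds; "effort": joint torques, N m; "tcp_pos": TCP position; "ee_rot": TCP orientation; "contact_force": force on the tool from outside, world axes, zero at the start; "ft_torque": the same for the moment, N m; "finger_gap": opening from 0.0 (shut) to 1.0 (fully open); "finger_force": force on a finger pad.
Only numpy, scipy, OpenCV 4.12 (cv2) and the standard library are available. Lean on these libraries where they do the work, as an engineer would, in place of code of your own. Each camera call takes 0.05 s, during which the arm holds its last target. There are 200 camera calls.

## Task

Pick up the hook pole from the blue mat, feel its bent prong right through the steel eye on the top edge of the parts cupboard's flap, and swing the flap down until it rests fully on its stop, keeping the prong in the eye all the way so that the flap never drops or slams. Then unhook the pole and lay it flat back on the mat, letting go only once it lies there. Be gentle (always under 20 N between pole and cupboard), keep the hand and arm off the flap and cupboard (only the pole touches them), and leave the other things on the bench where they are.

Things in the scene. Friction and masses are not known exactly. Their poses are not given: they have to be found in the camera images.
- pole_grip (a point): Centre of the handle of the hook pole, a loose tool of 0.15 kg lying flat on the mat. Handle: black bar 100 mm long, 20 wide, 24 high, to be grasped across its width; the point is half-way up, 12 mm above the mat's top when lying. x runs along the pole towards its hook end, z up, y to the left. A 13 mm aluminium tube goes on in line, at the same height, to the point tube_end.
- tube_end (a point): Front end of the pole's tube, 95 mm ahead of the handle's centre; same axes. From it comes a 7 mm round steel rod, telescopic, locked (firm far beyond 20 N) at an unknown length, new each time, ending in the prong: a 7 mm pin along -y, its round tip (prong_tip) 38.5 mm from the pole's centre line. Prong's centre line: 20 to 90 mm ahead of this point; rod's outer end: 3.5 mm farther.
- flap_top (a point): Middle of the flap's upper edge, at mid-thickness (front face 6 mm towards -x), 140 mm from the hinge. Turns with the flap: y along the hinge, z from hinge to edge, x through the board, away from its front. From it rises a steel eye bolt: upright ring, hole 15 mm wide along y, wire 6 mm, on a 6 mm shank, locked at an unknown height, new each time: ring's centre (eye) 14 to 42 mm beyond the edge.
- flap_hinge (a point): Point of the hinge line below flap_top, same axes. The line runs along y at the lower edge of the flap: a grey board 296 mm wide (y), 140 high, 12 thick, about 0.7 kg. With the pole level along the shut flap's x, handle on the -x side, the prong points along -y and enters the eye from its +y side, and can stay so all the way down, as it turns in the eye.
- cupboard: Grey parts cupboard fixed to the bench, 150 mm deep (x), 300 wide (y), 145 high on legs 130 high: its top is 275 mm above the bench. Origin at the bench under its centre; its front, closed by the flap, faces -x; x, y as those of the shut flap.
- flap (a joint): Angle of the flap (rad): 0 shut and upright, growing as its upper edge swings out towards the cupboard's -x and down; at 1.3 it rests on its stop. The hinge is stiff (0.25 N m): shut, the flap stands by itself, but once about half a radian open its weight makes it fall unless held.
- mat: Blue silicone mat, fixed, 460 mm along x by 620 mm along y, 3 mm thick; origin at the centre of its underside.
- spool: Bystander: metal spool of solder, 56 mm wide, 50 mm high, standing on the mat; origin at its foot.
- flux: Bystander: small jar, 44 mm wide, 45 mm high; origin at its foot.
- cleaner: Bystander: bottle, 52 mm wide, 130 mm high; origin at its foot.
- driver: Bystander: screwdriver 160 mm long lying at the robot's side of the mat.
- tray: Bystander: grey parts tray 90 x 120 x 30 mm under the cupboard; origin at its foot.
- can: Bystander: can 50 mm wide, 60 mm high, standing on the cupboard's top; origin at its foot.
- jig: Bystander: black probe board 100 x 100 mm with a ring of capacitors and thin probes, 45 mm high and 150 mm across the probes; origin at its foot.
Mind the look-alikes: they are no part of the job. Leave any purple look-alike of the part that bears pole_grip alone.

How it is judged (in metres and radians):
On the way, in this order (a step that is already met when the one before it is completed fails the run):
1. the prong is through the eye while the flap is still shut (x of prong_tip in the frame of eye between -0.0075 and 0.0075 m and z of prong_tip in the frame of eye between -0.0075 and 0.0075 m and y of prong_tip in the frame of eye below -0.004 m and value of joint flap below 0.1 rad), for 0.2 s.
2. the flap is half-way down with the prong still in the eye (x of prong_tip in the frame of eye between -0.0075 and 0.0075 m and z of prong_tip in the frame of eye between -0.0075 and 0.0075 m and y of prong_tip in the frame of eye below -0.004 m and value of joint flap above 0.65 rad), for 0.1 s.
3. the flap is down on its stop with the prong still in the eye (x of prong_tip in the frame of eye between -0.0075 and 0.0075 m and z of prong_tip in the frame of eye between -0.0075 and 0.0075 m and y of prong_tip in the frame of eye below -0.004 m and value of joint flap above 1.22 rad), for 0.2 s.
At the end, for the whole second after the job is handed in: The flap is down on its stop (over 1.22 rad), the pole lies flat and still on the mat with its handle's centre over the mat, lower than 22 mm and tilted less than 0.12 rad, and nothing is held (value of joint flap above 1.22 rad and height (world z) of pole_grip below 0.022 m and angle between pole_grip's own z axis and vertical below 0.12 rad and x of pole_grip in the frame of mat between -0.23 and 0.23 m and y of pole_grip in the frame of mat between -0.31 and 0.31 m and linear speed of pole below 0.02 m/s); the robot touches nothing.
It fails at once if more than 20 N between pole and cupboard or flap (contact force between pole and cupboard above 20 N).
It fails at once if the flap drops or slams (faster than 1.6 rad/s) (velocity of joint flap above 1.6 rad/s).
It fails at once if the hand or arm pushes the flap or the cupboard (contact force between any of the fingers, the arm and cupboard above 1 N).
It fails at once if the pole is let go above the mat (height (world z) of pole_grip above 0.045 m and contact force between the fingers and pole below 0.05 N).
It fails at once if a bystander is moved by more than 25 mm (distance of any of spool, flux, cleaner, driver, tray, can, jig from where it was at the start of the episode above 0.025 m).
It also fails if it takes over 72 s, if anything falls off the work surface, if the arm or the gripper's body presses on something with over 40 N, if the wrist force passes 120 N, or if a joint passes its speed limit or range.

## Working session

There is one attempt and no reset: what is moved stays moved. The work goes in short steps, Python scripts to look and compute and a tool call to move; the robot and the scene stay as the last step left them, time stands still between calls to the robot, and variables do not carry over. Pictures are saved under pics/ and viewed, at most 11 in all, crops included, and the job is handed in when it is done.

Besides the shell and the picture viewer there is one more tool, called after "Emit:" as name(argument=value, ...) on one line, values as JSON. servo_tool: Moves the arm, as the interface text tells. Its arguments: {"type":"object","properties":{"rows":{"type":"array","items":{"type":"number"}},"squeeze":{"type":"number"}},"required":["rows"]}

```bash
mkdir -p pics; ls
cat > h.py <<'E'
import numpy as np, cv2, pickle
from plant import sensors, viewer, workorder, r
def snap(n):
    c=viewer.camera(n); pickle.dump(c,open(f'pics/{n}.pkl','wb')); return c
def load(n): return pickle.load(open(f'pics/{n}.pkl','rb'))
def pts(c,uv):
    uv=np.atleast_2d(np.array(uv,float)); return cv2.undistortPoints(uv[:,None],c['intrinsics'],c['D'])[:,0]
def onplane(c,uv,z):
    d=np.c_[pts(c,uv),np.ones(len(np.atleast_2d(uv)))]; R,t=np.array(c['R']),np.array(c['t'])
    o=-R.T@t; w=d@R; return o+w*((z-o[2])/w[:,2])[:,None]
def cloud(c):
    v,u=np.mgrid[0:400,0:640]; uv=np.c_[u.ravel(),v.ravel()]
    z=c['range_z'].ravel()
    P=np.c_[pts(c,uv),np.ones(len(uv))]*z[:,None]
    return ((P-np.array(c['t']))@np.array(c['R'])).reshape(400,640,3)
def proj(c,X):
    rv=cv2.Rodrigues(np.array(c['R'],float))[0]
    return cv2.projectPoints(np.array(X,float).reshape(-1,1,3),rv,np.array(c['t'],float),c['intrinsics'],c['D'])[0][:,0]
E
python3 - <<'E'
from h import *
a=snap('scene');b=snap('top');w=snap('wrist')
for n,c in (('scene',a),('top',b),('wrist',w)):
    cv2.imwrite(f'pics/{n}0.png',c['frame'][:,:,::-1]); print(n,-np.array(c['R']).T@c['t'],c['intrinsics'][0,0])
print(sensors.get_state())
E
```

```text
pics
scene [1359.62818906 -797.97320233 1101.42924972] 480.33189464778394
top [ 182.9270362    29.58138944 1685.19748454] 481.5114781898392
wrist [ 61.00361346 525.71015204 373.37845017] 308.7753763312578
{'time_s': 0.15, 'joints': array([ 1.24571707e+00,  5.27523496e-02,  1.40148602e+00,  2.27868279e-05,
        1.68863488e+00, -7.02781988e-02]), 'qvel': array([ 0.00191726, -0.00154431, -0.00340667,  0.00085734, -0.00116915,
        0.0001345 ]), 'effort': array([ 5.06044034e-04, -3.81946063e+01, -3.60426986e+01, -7.54491884e-05,
        4.55385220e-03,  5.83777847e-06]), 'tcp_pos': array([132.2041914 , 507.81173767, 208.73714796]), 'ee_rot': array([ 1.27054824e-01,  9.91895489e-01, -6.25603681e-04, -1.36844981e-04]), 'contact_force': array([ 0.13775787, -0.45712262, -0.183565  ]), 'ft_torque': array([-0.02123144,  0.00554067,  0.04175623]), 'finger_force': 0.0, 'finger_gap': 0.9996619198559633}
```

View pics/scene0.png

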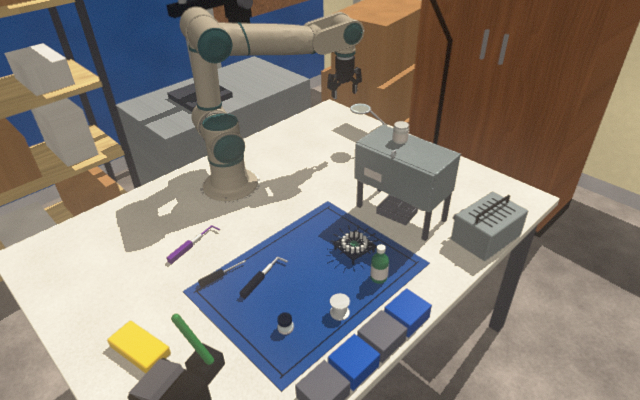

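View pics/top0.png

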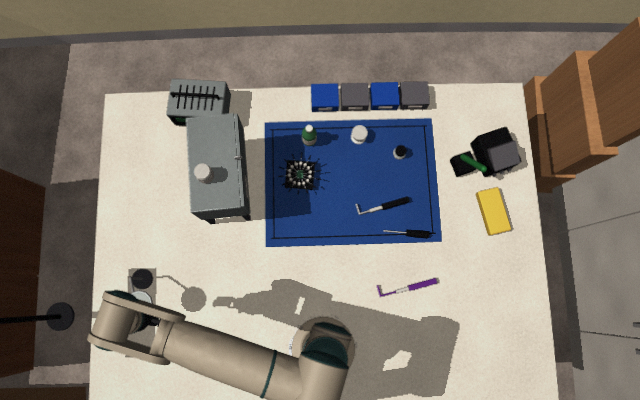

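Top view: the candidates for the pole are a black-handled hook at (385,206), the plain black screwdriver (driver) at (408,233) and a purple look-alike at (410,287). The black bar with a silver tube and a bent prong at (360,209) fits the description. I'll confirm it in one crop, together with the eye near (238,155).

Run:
```python
from h import *
b=load('top');a=load('scene')
f=b['frame'];A=cv2.resize(f[185:245,340:440],None,fx=5,fy=5,interpolation=cv2.INTER_CUBIC)
B=cv2.resize(f[105:225,180:260],(200,300),interpolation=cv2.INTER_CUBIC)
C=cv2.resize(a['frame'][100:220,340:470],None,fx=4,fy=4,interpolation=cv2.INTER_CUBIC)[:280]
D=np.zeros((580,700,3),np.uint8);D[:300,:500]=A;D[:300,500:]=B;D[300:580,:520]=C
cv2.imwrite('pics/crop1.png',D[:,:,::-1])
P=cloud(b)
hsv=cv2.cvtColor(f,cv2.COLOR_RGB2HSV)
m=(hsv[:,:,2]<60);box=np.zeros_like(m);box[190:220,350:420]=1
m&=box
ys,xs=np.nonzero(m)
n,l,s,c=cv2.connectedComponentsWithStats(m.astype(np.uint8))
for i in range(1,n):
    if s[i,4]>30:
        yy,xx=np.nonzero(l==i);r_=cv2.minAreaRect(np.c_[xx,yy].astype(np.float32));print(s[i],r_)
        print(onplane(b,cv2.boxPoints(r_),27).round(1)[:,:2], onplane(b,[r_[0]],27).round(1))
# mat
mm=((hsv[:,:,0]>100)&(hsv[:,:,0]<125)&(hsv[:,:,1]>120)).astype(np.uint8);mm[:115]=0
yy,xx=np.nonzero(mm);rr=cv2.minAreaRect(np.c_[xx,yy].astype(np.float32));print('mat',onplane(b,cv2.boxPoints(rr),3).round(0)[:,:2])
# cupboard top
t=(np.abs(P[:,:,2]-275)<6);t[:, :170]=0;t[:,300:]=0;t[230:]=0
yy,xx=np.nonzero(t);rr=cv2.minAreaRect(P[yy,xx,:2].astype(np.float32));print('top',rr,cv2.boxPoints(rr).round(0))
e=(P[:,:,2]>280)&(P[:,:,2]<340);e[:,:225]=0;e[:,260:]=0;e[:115]=0;e[225:]=0
for y,x in zip(*np.nonzero(e)):print(y,x,P[y,x].round(0))
Q=cloud(b)[190:222,345:420];
print('heights pole', np.percentile(Q[:,:,2][m[190:222,345:420]],[5,50,95]))
for y in range(200,216):print(y,Q[y-190,5:40,2].round(0).astype(int).tolist())
```

```text
[382 197  29  13 181] ((395.5063781738281, 202.8216552734375), (6.376958847045898, 29.401731491088867), 73.61045837402344)
[[ 484.8 -218.1]
 [ 511.4 -319.7]
 [ 489.3 -324.5]
 [ 462.9 -223.1]] [[ 487.  -271.2   27. ]]
mat [[ 108. 1130.]
 [1073. 1091.]
 [ 756. -722.]
 [-138. -511.]]
top ((587.9221801757812, 317.97320556640625), (301.66162109375, 165.39767456054688), 4.2012786865234375) [[431. 389.]
 [444. 224.]
 [744. 247.]
 [732. 411.]]
117 229 [726. 272. 280.]
122 227 [710. 278. 281.]
123 228 [707. 275. 281.]
124 231 [703. 265. 280.]
127 226 [694. 281. 280.]
127 231 [693. 265. 282.]
127 234 [693. 256. 280.]
128 233 [690. 259. 281.]
132 227 [677. 277. 282.]
133 226 [675. 281. 280.]
135 228 [668. 274. 280.]
135 230 [668. 268. 280.]
135 231 [668. 265. 280.]
136 226 [665. 280. 281.]
136 231 [664. 265. 282.]
138 231 [656. 264. 285.]
138 238 [657. 243. 280.]
139 225 [655. 283. 281.]
140 234 [651. 255. 282.]
141 238 [648. 243. 280.]
145 227 [636. 277. 280.]
146 229 [632. 271. 282.]
146 232 [632. 262. 281.]
148 229 [626. 271. 281.]
148 231 [626. 265. 280.]
150 226 [620. 280. 282.]
150 232 [6
[... 3499 characters left out ...]
 5, 8, 1, -1, 7, 6, 19, 20, 16, 20, 29, 24, 16, 18, 11, 19, 4, 2, -7, 5, -1, 3, 1, 3]
211 [7, 9, 5, 4, -3, 6, -2, 7, 13, 19, 10, -6, 5, 1, 18, 17, 16, 26, 11, 14, 14, 18, 14, 18, 7, 7, 4, 4, 0, 9, -1, 13, 6, 8, 6]
212 [3, 8, 4, -6, 1, -2, 5, 3, 14, 17, 20, 15, 19, 20, 21, 19, 24, 3, 6, 2, 1, 6, 2, 3, 3, 6, 5, 5, 7, 0, 0, 3, -3, -1, 4]
213 [8, 5, 3, 1, 3, -1, 10, 3, 2, 14, 18, 23, 27, 27, 0, 5, 3, 5, 8, -3, -7, 6, -1, 2, 1, 7, 8, 2, 0, 1685, 4, 8, 11, 5, 4]
214 [-4, -1, 8, 2, 3, 1, -4, -1, -5, 12, 17, 8, 2, -4, -2, 0, 10, 3, 4, 9, 1, 2, 3, -5, 0, 3, 10, 1, 0, 0, 2, 5, 5, 1, -2]
215 [2, 7, -2, 2, 1, 0, 3, 2, -1, 5, 3, 1, 3, 1, 6, 10, -1, 7, 4, -4, 1, 4, -1, 2, 6, -9, 2, 5, 2, 2, 6, 3, 3, 3, 8]
```

View pics/crop1.png

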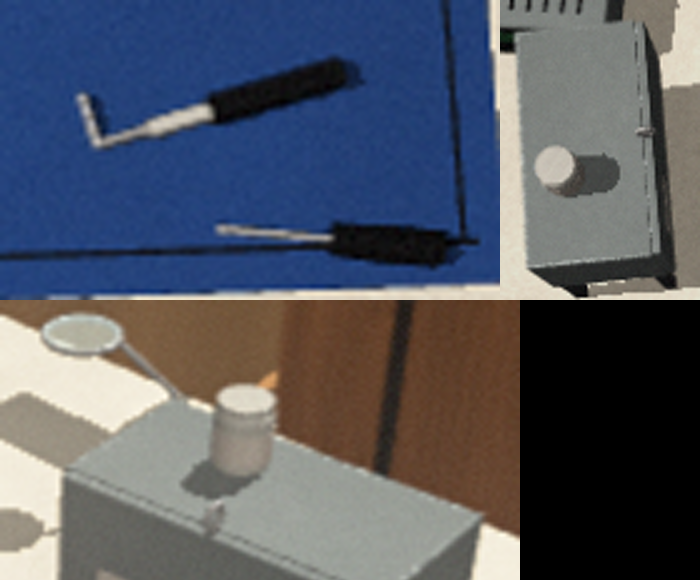

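The crop confirms it: a black handle at about (395,203), a silver tube, a thin rod with its bend at about (359,214), and a prong pointing up-image to (356,204). The driver has no hook, and the purple one is excluded. The eye ring is thin, at top-view (238,156).

Run:
```python
from h import *
b=load('top')
H=onplane(b,[[395.5,202.8]],25)[0][:2]; B=onplane(b,[[359.4,213.7]],15)[0][:2];T=onplane(b,[[356.4,204.2]],15)[0][:2]
ends=onplane(b,[[382.4,206.4],[409.0,199.2]],25)[:,:2]
print('H',H,'ends',ends,np.linalg.norm(ends[0]-ends[1]),'bend',B,'tip',T,'prong len',np.linalg.norm(B-T))
d=(B-H)/np.linalg.norm(B-H);print('dir',d,'yaw ytool',np.arctan2(-d[0],d[1]),'D',np.linalg.norm(B-H))
P=cloud(b)
print('lamp',[P[y,x].round(0) for y,x in ((299,193),(299,190),(280,178),(275,140),(300,140))])
print('mat corners',onplane(b,[[265,123],[432,119],[441,241],[265,246]],3).round(0)[:,:2])
s=sensors.get_state()['ee_rot'];from scipy.spatial.transform import Rotation as Ro;print(Ro.from_quat(s).as_matrix().round(3))
c=P[140:200,195:240][:,:,2];print('top z',np.median(c))
```

```text
H [ 487.48451528 -271.56315736] ends [[ 476.10329307 -224.53772542]
 [ 498.86979049 -320.26770597]] 98.39991149021206 bend [ 454.38332356 -143.4014089 ] tip [ 488.66334144 -134.50635482] prong len 35.41527372184272
dir [-0.25007062  0.9682276 ] yaw ytool 0.25275318821111986 D 132.36737763513295
lamp [array([177., 441.,   5.]), array([177., 453.,   0.]), array([243., 497.,  -5.]), array([262., 624.,  18.]), array([179., 462., 468.])]
mat corners [[ 806.  186.]
 [ 804. -433.]
 [ 350. -428.]
 [ 352.  191.]]
[[-0.968  0.252 -0.   ]
 [ 0.252  0.968 -0.001]
 [ 0.    -0.001 -1.   ]]
top z 275.8083580496874
```

Run:
```python
from h import *
a=load('scene');P=cloud(a)
for u,v in ((352,107),(360,106),(366,110),(378,114),(385,122),(340,157)):print(u,v,P[v,u].round(0))
h=P[:,:,2];m=(h>60)&(P[:,:,0]>250)&(P[:,:,0]<800)&(P[:,:,1]<200)&(P[:,:,1]>-450)
print('tall on way',np.percentile(h[m],[50,99,100]) if m.any() else 0)
```

```text
352 107 [138. 551. 175.]
360 106 [157. 579. 176.]
366 110 [196. 573. 173.]
378 114 [-260. 1222. -258.]
385 122 [-247. 1277. -329.]
340 157 [178. 438.  -1.]
tall on way [ 90.73229568 134.8742707  137.84632212]
```

Emit:
servo_tool(rows=[-0.83,-0.76,-0.1,0,0,0,0.55,-0.83,-0.76,-0.1,0,0,0,0.55,-0.83,-0.76,0,0,0,0,0.55,-0.83,-0.76,0,0,0,0,0.55,-0.83,-0.76,0,0,0,0,0.55,-0.83,-0.76,0,0,0,0,0.55,-0.83,-0.76,0,0,0,0,0.55,-0.83,-0.76,0,0,0,0,0.55,-0.83,-0.76,0,0,0,0,0.55,-0.83,-0.76,0,0,0,0,0.55,-0.83,-0.76,0,0,0,0,0.55,-0.83,-0.76,0,0,0,0,0.55])

```text
time_s: 1.15
tcp_pos: [352.9, 166.4, 215.3]
ee_rot: [0.127, 0.992, 0.0, 0.0]
contact_force: [0.8, 0.1, -0.4]
finger_gap: 0.55
finger_force: 0.0
```

Emit:
servo_tool(rows=[0,0,0,0,0,1,0.55,0,0,0,0,0,1,0.55,0,0,0,0,0,1,0.55,0,0,0,0,0,1,0.55,0,0,0,0,0,1,0.55,0,0,0,0,0,1,0.55,0,0,0,0,0,1,0.55,0,0,0,0,0,1,0.55,0,0,0,0,0,1,0.55,0,0,0,0,0,1,0.55,0,0,0,0,0,1,0.55,0,0,0,0,0,1,0.55])

```text
time_s: 2.15
tcp_pos: [352.4, 167.9, 215.2]
ee_rot: [0.572, 0.82, -0.0, -0.0]
contact_force: [-0.1, -0.1, -1.2]
finger_gap: 0.545
finger_force: 0.0
```

Emit:
servo_tool(rows=[0,0,0,0,0,0.62,0.55,0,0,0,0,0,0.62,0.55,-1,0,0,0,0,0,0.55,-1,0,0,0,0,0,0.55,-1,0,0,0,0,0,0.55,-1,0,0,0,0,0,0.55,-1,0,0,0,0,0,0.55,-1,0,0,0,0,0,0.55,-1,0,0,0,0,0,0.55,-1,0,0,0,0,0,0.55,-1,0,0,0,0,0,0.55,-1,0,0,0,0,0,0.55])

```text
time_s: 3.15
tcp_pos: [428.7, -123.7, 215.2]
ee_rot: [0.611, 0.792, 0.0, -0.0]
contact_force: [1.4, 0.5, -0.1]
finger_gap: 0.554
finger_force: 0.0
```

Emit:
servo_tool(rows=[-1,0.1,0,0,0,0,0.55,-1,0.1,0,0,0,0,0.55,-1,0.1,0.3,0,0,0,0.55,-1,0.1,0.3,0,0,0,0.55,-0.8,0.1,0.3,0,0,0,0.55,-0.5,0.2,0.3,0,0,0,0.55,0,0,0.3,0,0,0,0.55,0,0,0.3,0,0,0,0.55,0,0,0,0,0,0,0.55])

```text
time_s: 3.9
tcp_pos: [488.3, -269.5, 158.8]
ee_rot: [0.611, 0.792, -0.0, -0.002]
contact_force: [-0.4, 0.7, -0.2]
finger_gap: 0.55
finger_force: 0.0
```

Run:
```python
from h import *
c=snap('wrist');cv2.imwrite('pics/wrist1.png',c['frame'][:,:,::-1]);s=sensors.get_state();print(s['tcp_pos'],s['ee_rot'],s['joints'])
```

```text
[ 488.6948536  -269.52357793  160.20329023] [ 6.10460302e-01  7.92045828e-01 -3.86336683e-06 -1.27504094e-03] [-5.70288928e-01  1.66764906e-01  1.37530082e+00  2.12340151e-04
  1.60206817e+00 -8.27794400e-01]
```

View pics/wrist1.png

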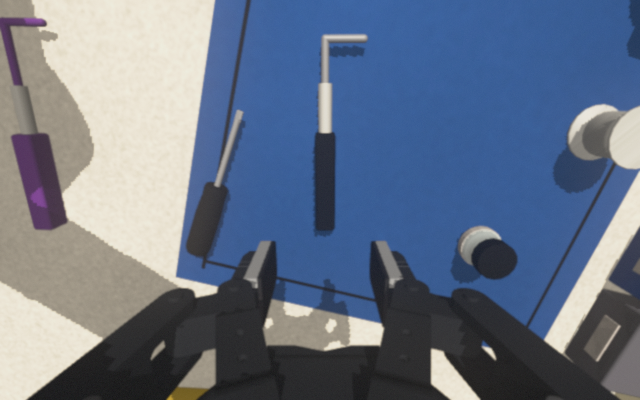

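Wrist view: the handle spans (325,133)–(325,231), the tube starts at (325,83), and the bend is at (325,38) with the prong tip at (367,38). The driver is at (215,200) on the left and the flux at (487,255) on the right.

Run:
```python
from h import *
c=load('wrist');f=c['frame']
m=(f.max(2)<55);m[:128]=0;m[235:]=0;m[:,:305]=0;m[:,345:]=0
xs=[];
for v in (140,160,180,200,220):
    x=np.nonzero(m[v])[0];print(v,x.min(),x.max())
rows=np.nonzero(m[:,325])[0];print(rows.min(),rows.max())
t=onplane(c,[[316.5,134],[334,134],[316.5,228],[334,228]],27).round(1);print(t[:,:2])
front=t[:2].mean(0);back=t[2:].mean(0);print('front',front,'back',back,'len',np.linalg.norm(front-back),'c',(front+back)/2)
b=onplane(c,[[324.5,38],[367.5,38],[325,84]],15);print('bend,tip,tubeend',b.round(1),np.linalg.norm(b[1]-b[0]))
d=b[0]-front;d/=np.linalg.norm(d);print('yaw',np.arctan2(-d[0],d[1]),'L',np.linalg.norm(b[0]-b[2]),'bend-front',np.linalg.norm(b[0]-front)+50)
```

```text
Traceback (most recent call last):
ValueError: zero-size array to reduction operation minimum which has no identity
```

Run:
```python
from h import *
c=load('wrist');f=c['frame'].astype(int)
print(f[180,300:350:4].tolist())
m=(f[:,:,2]-f[:,:,0]<35)&(f.max(2)<90);m[:,:300]=0;m[:,350:]=0
for v in (140,180,220):
    x=np.nonzero(m[v])[0];print(v,x.min() if len(x) else None,x.max() if len(x) else None)
rows=np.nonzero(m[100:240,325])[0]+100;print(rows.min(),rows.max())
t=onplane(c,[[316,134],[334.5,134],[316.5,228],[334.5,228]],27)
front=t[:2].mean(0);back=t[2:].mean(0);print('front',front,'back',back,'len',np.linalg.norm(front-back),'w',np.linalg.norm(t[0]-t[1]),'c',(front+back)/2)
b=onplane(c,[[324.5,38],[367.5,38],[325,84]],15);print('bend,tip,tubeend',b.round(1),np.linalg.norm(b[1]-b[0]))
d=(b[0]-front)[:2];print('yaw',np.arctan2(-d[0],d[1]),'L',np.linalg.norm(b[0]-b[2]),'D',np.linalg.norm(d)+50)
```

```text
[[59, 95, 151], [60, 96, 151], [57, 93, 149], [58, 92, 147], [38, 44, 59], [41, 45, 56], [42, 45, 57], [41, 45, 58], [43, 45, 57], [59, 93, 148], [60, 95, 152], [60, 96, 153], [60, 96, 152]]
140 316 334
180 316 333
220 316 333
134 229
front [ 477.90278733 -224.35773388   27.        ] back [ 502.564847   -316.66470832   27.        ] len 95.54472626729245 w 17.48472692286128 c [ 490.23381717 -270.5112211    27.        ]
bend,tip,tubeend [[ 455.7 -142.8   15. ]
 [ 493.3 -133.    15. ]
 [ 466.2 -180.7   15. ]] 38.91064860006358
yaw 0.26591317758800076 L 39.24209039882859 D 134.48382394057916
```

Emit:
servo_tool(rows=[-0.09,0.03,0.7,0,0,-0.11,0.55,0,0,0.9,0,0,0,0.55,0,0,0.9,0,0,0,0.55,0,0,0.9,0,0,0,0.55,0,0,0.8,0,0,0,0.55,0,0,0.6,0,0,0,0.55,0,0,0.27,0,0,0,0.55,0,0,0,0,0,0,0.55], squeeze=80)

```text
time_s: 4.62
tcp_pos: [490.2, -271.9, 8.1]
ee_rot: [0.607, 0.795, -0.0, -0.001]
contact_force: [0.2, 1.6, 0.4]
finger_gap: 0.548
finger_force: 0.0
```

Emit:
servo_tool(rows=[0,0,0,0,0,0,0,0,0,0,0,0,0,0,0,0,0,0,0,0,0,0,0,0,0,0,0,0,0,0,0,0,0,0,0,0,0,0,0,0,0,0])

```text
time_s: 5.12
tcp_pos: [491.2, -273.1, 9.7]
ee_rot: [0.607, 0.794, 0.0, 0.0]
contact_force: [-0.1, 0.4, 0.1]
finger_gap: 0.005
finger_force: 0.0
```

Run:
```python
from h import *
c=snap('wrist');cv2.imwrite('pics/wrist2.png',c['frame'][:,:,::-1]);s=sensors.get_state();print(s['tcp_pos'],s['finger_gap'],s['finger_force'],s['contact_force'])
```

```text
[ 491.03685658 -273.07578623    9.51000526] 0.0038163842692003286 0.0 [-0.3426835  -0.29856411  0.29621567]
```

View pics/wrist2.png

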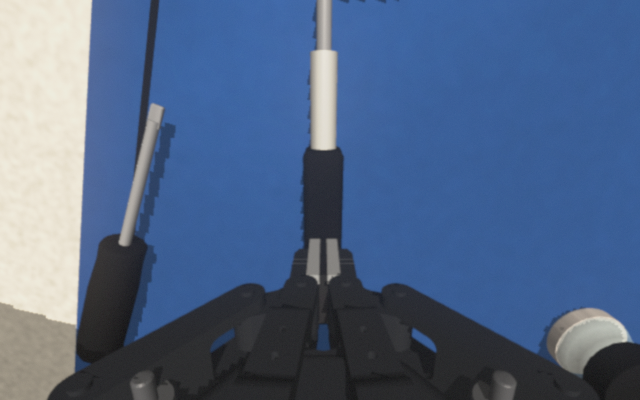

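Run:
```python
from h import *
c=load('wrist')
print('cam',-np.array(c['R']).T@c['t'])
for z in (15,27):print(z,onplane(c,[[303.5,152],[343.5,152],[323.5,152],[324,50],[304,235],[343,235],[323,240]],z).round(1)[:,:2].tolist())
P=cloud(c)
print('depth z at handle',np.median(P[170:220,310:338,2]),'mat',np.median(P[150:200,400:450,2]),'fingertips',P[240:260:5,312:340:6].round(0).tolist())
```

```text
cam [ 471.84666973 -202.711719    174.41070114]
15 [[468.3, -228.3], [488.2, -222.9], [478.3, -225.6], [465.9, -179.1], [479.9, -273.4], [501.0, -267.6], [491.0, -273.5]]
27 [[468.5, -226.4], [487.0, -221.4], [477.8, -223.9], [466.3, -180.9], [479.3, -268.0], [498.8, -262.8], [489.5, -268.2]]
depth z at handle 27.171233134187744 mat 3.134388212082651 fingertips [[[483.0, -265.0, 37.0], [486.0, -264.0, 37.0], [489.0, -263.0, 39.0], [491.0, -262.0, 39.0], [494.0, -262.0, 38.0]], [[483.0, -265.0, 43.0], [486.0, -264.0, 43.0], [489.0, -264.0, 42.0], [491.0, -263.0, 43.0], [494.0, -262.0, 43.0]], [[484.0, -265.0, 48.0], [486.0, -264.0, 48.0], [489.0, -264.0, 48.0], [491.0, -263.0, 48.0], [494.0, -262.0, 47.0]], [[484.0, -264.0, 54.0], [486.0, -264.0, 53.0], [489.0, -263.0, 53.0], [491.0, -263.0, 53.0], [494.0, -262.0, 54.0]]]
```

Run:
```python
from h import *
c=load('wrist');P=cloud(c)
for v in range(224,250,2):print(v,P[v,[312,316,332,336]].round(0).tolist())
print(r.grasp_offset,[a for a in dir(r) if a[0]!='_'])
```

```text
224 [[482.0, -261.0, 27.0], [484.0, -261.0, 27.0], [492.0, -258.0, 28.0], [494.0, -258.0, 28.0]]
226 [[482.0, -262.0, 28.0], [484.0, -261.0, 27.0], [492.0, -260.0, 26.0], [494.0, -259.0, 27.0]]
228 [[482.0, -263.0, 28.0], [484.0, -263.0, 27.0], [492.0, -260.0, 27.0], [494.0, -260.0, 27.0]]
230 [[483.0, -264.0, 28.0], [485.0, -264.0, 27.0], [492.0, -261.0, 28.0], [495.0, -261.0, 26.0]]
232 [[483.0, -265.0, 27.0], [485.0, -265.0, 27.0], [493.0, -263.0, 27.0], [495.0, -262.0, 27.0]]
234 [[483.0, -267.0, 27.0], [485.0, -266.0, 27.0], [493.0, -263.0, 28.0], [495.0, -263.0, 27.0]]
236 [[483.0, -268.0, 27.0], [485.0, -267.0, 28.0], [493.0, -264.0, 28.0], [495.0, -264.0, 27.0]]
238 [[484.0, -269.0, 26.0], [486.0, -267.0, 28.0], [494.0, -266.0, 27.0], [496.0, -265.0, 27.0]]
240 [[483.0, -265.0, 37.0], [485.0, -264.0, 38.0], [492.0, -262.0, 37.0], [494.0, -262.0, 38.0]]
242 [[483.0, -265.0, 40.0], [485.0, -264.0, 40.0], [493.0, -263.0, 38.0], [494.0, -261.0, 41.0]]
244 [[483.0, -265.0, 42.0], [485.0, -264.0, 44.0], [492.0, -262.0, 43.0], [494.0, -262.0, 42.0]]
246 [[483.0, -265.0, 44.0], [485.0, -264.0, 45.0], [492.0, -262.0, 45.0], [494.0, -262.0, 44.0]]
248 [[483.0, -264.0, 47.0], [485.0, -265.0, 46.0], [492.0, -262.0, 47.0], [494.0, -262.0, 47.0]]
18.700000000000003 ['Unreachable', 'grasp_offset']
```

The pole has not moved. Depth shows the shut fingertips at z≈36, about 27 mm above the reported TCP height and clear of the handle's top at z=27. I'll open the fingers, go about 28 mm deeper while watching the force, then close again.

Emit:
servo_tool(rows=[0,0,0,0,0,0,0.55,0,0,0,0,0,0,0.55,0,0,0,0,0,0,0.55,0,0,0,0,0,0,0.55,0,0,0.2,0,0,0,0.55,0,0,0.2,0,0,0,0.55,0,0,0.2,0,0,0,0.55,0,0,0,0,0,0,0.55])

```text
time_s: 5.83
tcp_pos: [489.8, -272.3, -10.9]
ee_rot: [0.607, 0.794, -0.0, -0.002]
contact_force: [-0.9, 0.7, -0.1]
finger_gap: 0.55
finger_force: 0.0
```

Emit:
servo_tool(rows=[0,0,0.15,0,0,0,0.55,0,0,0.15,0,0,0,0.55,0,0,0,0,0,0,0.55])

```text
time_s: 6.08
tcp_pos: [490.4, -272.6, -18.9]
ee_rot: [0.607, 0.794, -0.0, -0.001]
contact_force: [0.2, -0.7, -0.1]
finger_gap: 0.55
finger_force: 0.0
```

Run:
```python
from h import *
c=snap('wrist');P=cloud(c);s=sensors.get_state();print(s['tcp_pos'],s['contact_force'],s['finger_gap'])
f=c['frame'];cv2.imwrite('pics/wrist3.png',f[:,:,::-1])
cols=list(range(250,400,6))
for v in range(220,262,6):print(v,P[v,cols,2].round(0).astype(int).tolist())
```

```text
[ 490.59446308 -272.76584117  -18.41201483] [ 0.50415849  0.19827319 -0.4770959 ] 0.5493585605745358
220 [4, 3, 5, 3, 4, 4, 3, 3, 3, 27, 27, 27, 26, 27, 27, 27, 25, 3, 4, 3, 3, 3, 3, 4, 2]
226 [3, 3, 4, 3, 4, 4, 3, 4, 4, 26, 27, 27, 26, 28, 27, 27, 26, 2, 3, 3, 2, 3, 3, 4, 3]
232 [3, 3, 4, 3, 2, 4, 4, 3, 2, 26, 27, 28, 28, 27, 27, 28, 25, 3, 3, 4, 3, 4, 3, 2, 4]
238 [4, 3, 3, 3, 3, 3, 3, 3, 3, 27, 27, 27, 27, 26, 26, 28, 25, 3, 3, 3, 3, 4, 3, 2, 2]
244 [3, 3, 13, 13, 10, 3, 3, 3, 4, 28, 27, 26, 27, 27, 28, 28, 25, 3, 3, 2, 8, 14, 14, 2, 4]
250 [3, 19, 19, 21, 11, 3, 3, 3, 4, 27, 27, 27, 28, 26, 28, 28, 25, 3, 4, 3, 7, 20, 21, 19, 4]
256 [18, 25, 25, 26, 11, 3, 3, 3, 4, 27, 27, 28, 27, 26, 28, 27, 25, 146, 3, 3, 8, 24, 26, 25, 18]
```

Emit:
servo_tool(rows=[0,0,0,0,0,0,0,0,0,0,0,0,0,0,0,0,0,0,0,0,0,0,0,0,0,0,0,0,0,0,0,0,0,0,0,0,0,0,0,0,0,0], squeeze=100)

```text
time_s: 6.63
tcp_pos: [491.4, -273.3, -17.0]
ee_rot: [0.607, 0.795, 0.0, 0.001]
contact_force: [-0.0, -0.4, 4.5]
finger_gap: 0.217
finger_force: 99.9
```

Emit:
servo_tool(rows=[0,0,-0.3,0,0,0,0,0,0,-0.6,0,0,0,0,0,0,-1,0,0,0,0,0,0,-1,0,0,0,0,0,0,-1,0,0,0,0,0,0,-1,0,0,0,0,0,0,-1,0,0,0,0,0,0,-1,0,0,0,0,0,0,-1,0,0,0.8,0,0,0,-1,0,0,0.8,0,0,0,-0.5,0,0,0.8,0,0,0,0,0,0,0,0])

```text
time_s: 7.63
tcp_pos: [491.7, -273.5, 269.0]
ee_rot: [0.681, 0.732, 0.001, 0.004]
contact_force: [0.1, -0.3, -0.9]
finger_gap: 0.21
finger_force: 99.2
```

Run:
```python
from h import *
c=snap('wrist');P=cloud(c);s=sensors.get_state();print(s['tcp_pos'],s['ee_rot'],s['contact_force'],s['ft_torque'],s['finger_gap'],s['joints'])
f=c['frame'];cv2.imwrite('pics/wrist4.png',f[:,:,::-1])
m=(P[:,:,2]>s['tcp_pos'][2]-10)&(P[:,:,2]<s['tcp_pos'][2]+70);m[230:]=0;m[:,:200]=0;m[:,460:]=0
for v in range(0,230,10):
    x=np.nonzero(m[v])[0]
    if len(x):print(v,x.min(),x.max(),P[v,x,:].mean(0).round(1) if len(x)<40 else '')
```

```text
[ 491.2516883  -273.21685211  265.86429923] [6.80180561e-01 7.33043044e-01 2.78054259e-04 1.49089168e-03] [-0.17030229 -0.5638033  -1.56596501] [ 0.01034269 -0.03352032  0.01641518] 0.20638625089210214 [-5.73271550e-01  1.49726600e-01  1.18499103e+00  3.00681793e-05
  1.80384196e+00 -6.48040908e-01]
0 314 332 [ 483.6 -163.9  303.4]
10 315 332 [ 484.1 -167.3  303.7]
20 315 332 [ 484.4 -170.6  303.6]
30 315 332 [ 484.6 -173.9  303.5]
40 307 339 [ 484.7 -177.8  306. ]
50 307 339 [ 484.9 -181.2  306.2]
60 307 339 [ 485.2 -184.6  306.1]
70 307 339 [ 485.4 -188.2  306.1]
80 307 339 [ 485.7 -191.8  306.1]
90 307 339 [ 485.9 -195.4  306. ]
100 308 338 [ 486.2 -199.1  306.3]
110 308 338 [ 486.5 -202.9  306.3]
120 308 338 [ 486.9 -206.7  306.2]
130 308 338 [ 487.  -210.7  306.2]
140 308 338 [ 487.3 -214.7  306.1]
150 308 338 [ 487.6 -218.7  306.2]
160 301 344 
170 299 347 
180 299 347 
190 299 346 
200 299 346 
210 300 346 
220 300 346
```

View pics/wrist4.png

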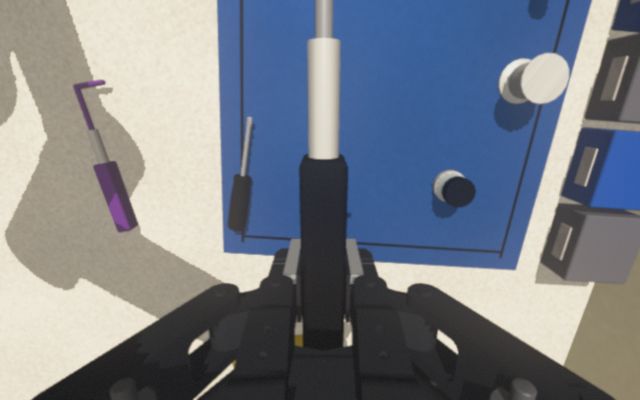

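The pole is held level, centred 33.9 mm above the reported TCP height, with the prong axis about 135 mm ahead in tool x. Next I'll go above and beside the eye for a close measurement with the wrist camera.

Emit:
servo_tool(rows=[0.5,0.2,-0.5,0,0,0,0,0.95,0.2,-0.5,0,0,0,0,0.95,0.2,-0.5,0,0,0,0,0.95,0.2,-0.5,0,0,0,0,0.95,0.2,-0.5,0,0,0,0,0.95,0.2,-0.5,0,0,0,0,0.95,0.2,-0.4,0,0,0,0,0.95,0.2,-0.4,0,0,0,0,0.95,0.2,0,0,0,0,0,0.95,0.2,0,0,0,0,0,0.95,0.2,0,0,0,0,0,0.95,0.2,0,0,0,0,0])

```text
time_s: 8.68
tcp_pos: [538.3, 61.3, 375.6]
ee_rot: [0.68, 0.733, -0.002, -0.002]
contact_force: [0.4, -0.1, -0.7]
finger_gap: 0.209
finger_force: 99.2
```

Emit:
servo_tool(rows=[0.95,0.2,0,0,0,0,0,0.95,0.2,0,0,0,0,0,0.7,0.2,0,0,0,0,0,0.4,0,0,0,0,0,0,0,0,0,0,0,0,0,0,0,0,0,0,0,0])

```text
time_s: 9.18
tcp_pos: [549.7, 150.8, 376.9]
ee_rot: [0.68, 0.733, -0.001, -0.001]
contact_force: [0.7, -0.9, -0.9]
finger_gap: 0.213
finger_force: 99.2
```

Run:
```python
from h import *
c=snap('wrist');P=cloud(c);s=sensors.get_state();print(s['tcp_pos'],s['ee_rot'],s['contact_force'],s['finger_gap'])
f=c['frame'];cv2.imwrite('pics/wrist5.png',f[:,:,::-1])
print(proj(c,[[594,241,290],[594,241,275]]))
snap('top');snap('scene')
```

```text
[549.80782956 150.11814502 377.51055884] [ 6.80579238e-01  7.32674110e-01 -6.91321420e-04 -2.66965096e-04] [ 0.18645657  0.78421467 -1.38955964] 0.2081958994661216
[[389.83680175  85.1463509 ]
 [386.07975214  86.20869339]]
```

View pics/wrist5.png

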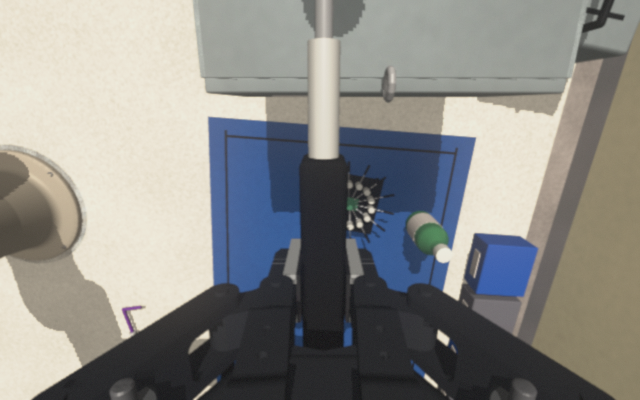

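The eye ring shows edge-on at (390, 66–102), and the flap's top edge runs from (205,85) to (570,85).

Run:
```python
from h import *
c=load('wrist');P=cloud(c)
R=P[58:110,378:402];m=R[:,:,2]>283
print('ring mask'); 
for v in range(62,106,3):
    x=np.nonzero(m[v-58])[0]
    if len(x):print(v,x.min()+378,x.max()+378,R[v-58][x].mean(0).round(1),R[v-58][x][:,2].max().round(1))
q=R[m];print(len(q),q.min(0).round(1),q.max(0).round(1),np.percentile(q[:,2],[50,90,97]).round(1))
# front edge of flap top
pts_=[]
for u in list(range(215,300,8))+list(range(410,565,8)):
    z=P[60:130,u,2];v=np.nonzero(z>262)[0].max()+60;pts_.append(P[v-2:v+1,u].mean(0))
p=np.array(pts_);k=np.polyfit(p[:,0],p[:,1],1);print('front edge y=%.4f x+%.2f'%tuple(k),'yaw',np.arctan(k[0]),'resid',np.std(p[:,1]-np.polyval(k,p[:,0])),'z',p[:,2].mean(),'x ends',P[86,205:215,0].round(0),P[86,560:578,0].round(0))
print('flap top z',np.median(P[82:88,220:300,2]),'cup top z',np.median(P[40:70,220:300,2]))
```

```text
ring mask
65 388 391 [591.7 255.1 290.4] 291.6
68 386 394 [591.4 252.5 295.6] 297.4
71 384 394 [590.9 250.4 295.6] 300.0
74 384 395 [591.4 248.3 296.1] 301.2
77 384 395 [591.8 246.3 295.6] 302.3
80 385 395 [592.2 244.  298.4] 302.8
83 388 395 [592.6 241.7 302.1] 303.1
86 387 395 [592.7 239.7 301.4] 302.8
89 387 394 [592.8 237.6 300.6] 301.6
92 385 394 [592.7 235.6 298.4] 301.5
95 383 393 [592.4 233.5 295.6] 299.9
98 383 392 [592.5 231.4 294.7] 297.9
101 385 390 [593.5 229.3 291.4] 293.0
354 [544.8 223.6 283. ] [596.1 255.3 541.6] [299.4 302.2 302.8]
front edge y=0.0617 x+199.42 yaw 0.06162265704695084 resid 3.7405312116767675 z 271.79234270494396 x ends [346. 447. 448. 449. 450. 451. 452. 453. 453. 454.] [ 735.  736.  737.  545.  739.  941.  942.  944.  945. 1508. 1510. 1512.
 1518. 1520. 1526. 1532. 1533. 1537.]
flap top z 274.3159133669774 cup top z 275.30088326881616
```

Emit:
servo_tool(rows=[-0.7,-0.17,0,0,0,0,0,-0.85,0,0.2,0,0,0,0,0,0,0.5,0,0,0,0,0,0,0.6,0,0,0,0,0,0,0.6,0,0,0,0,0,0,0.6,0,0,0,0,0,0,0.6,0,0,0,0,0,0,0.5,0,0,0,0,0,0,0.3,0,0,0,0,0,0,0.16,0,0,0,0,0,0,0,0,0,0,0,0,0,0,0,0,0,0])

```text
time_s: 10.33
tcp_pos: [548.5, 103.9, 257.4]
ee_rot: [0.681, 0.733, 0.0, 0.0]
contact_force: [-0.5, -0.8, -0.7]
finger_gap: 0.211
finger_force: 99.1
```

Run:
```python
from h import *
s=sensors.get_state();p=s['tcp_pos'];q=s['ee_rot'];print(p,q,s['contact_force'])
from scipy.spatial.transform import Rotation as Ro
R=Ro.from_quat(q).as_matrix()
tip=p+R@[135,39.3,-33.9];bend=p+R@[135,0.8,-33.9];E=np.array([592.3,242.2,289.7])
print('tip',tip,'E in tool rel tip',R.T@(E-tip))
a=snap('scene');b=snap('top')
for n,c in (('scene',a),('top',b)):
    print(n,'tip',proj(c,tip),'bend',proj(c,bend),'E',proj(c,E))
S=proj(a,E)[0].astype(int);T=proj(b,E)[0].astype(int)
A=cv2.resize(a['frame'][S[1]-25:S[1]+25,S[0]-40:S[0]+30],None,fx=7,fy=7,interpolation=cv2.INTER_CUBIC)
B=cv2.resize(b['frame'][T[1]-25:T[1]+25,T[0]-20:T[0]+15],None,fx=7,fy=7,interpolation=cv2.INTER_CUBIC)
print(S,T);cv2.imwrite('pics/pre.png',np.hstack([A,B])[:,:,::-1])
```

```text
[548.4734511  103.90979575 257.37351246] [6.80760606e-01 7.32505733e-01 4.69625908e-04 3.57557283e-04] [-0.45072905 -0.75554374 -0.70160244]
tip [577.75624798 241.41549494 291.33526294] E in tool rel tip [-0.28136529 14.56024968  1.65233737]
scene tip [[388.81521997 150.91866806]] bend [[378.82930371 146.82720244]] E [[392.5753084  152.98197078]]
top tip [[238.06328695 162.03551362]] bend [[238.98439286 174.40965159]] E [[237.89561723 157.53504438]]
[392 152] [237 157]
```

View pics/pre.png

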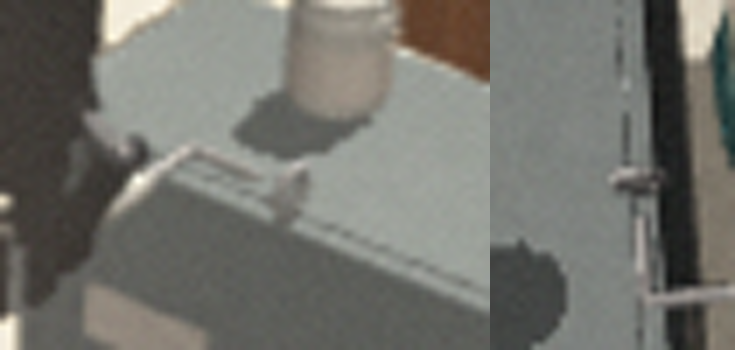

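Crop: the prong runs to its tip at scene (270,185) and top (640,215), in line with the ring centres at (290,190) and (637,182). I'll insert it slowly.

Emit:
servo_tool(rows=[0,0.1,0.04,0,0,0,0,0,0.1,0,0,0,0,0,0,0.1,0,0,0,0,0,0,0.1,0,0,0,0,0,0,0.1,0,0,0,0,0,0,0.08,0,0,0,0,0,0,0,0,0,0,0,0])

```text
time_s: 11.02
tcp_pos: [566.0, 105.5, 255.1]
ee_rot: [0.681, 0.733, -0.0, -0.0]
contact_force: [0.3, -0.1, -1.8]
finger_gap: 0.21
finger_force: 99.1
```

Emit:
servo_tool(rows=[0,0.07,0,0,0,0,0,0,0.07,0,0,0,0,0,0,0,0,0,0,0,0])

```text
time_s: 11.27
tcp_pos: [570.0, 105.8, 255.2]
ee_rot: [0.681, 0.733, 0.0, -0.0]
contact_force: [0.1, -0.8, -0.6]
finger_gap: 0.206
finger_force: 99.1
```

Emit:
servo_tool(rows=[0,0.1,0,0,0,0,0,0,0.1,0,0,0,0,0,0,0.1,0,0,0,0,0,0,0.1,0,0,0,0,0,0,0,0,0,0,0,0,0,0,0,0,0,0,0])

```text
time_s: 11.77
tcp_pos: [581.9, 106.7, 255.1]
ee_rot: [0.681, 0.733, -0.0, -0.0]
contact_force: [0.5, 0.5, -1.7]
finger_gap: 0.212
finger_force: 99.1
```

Run:
```python
from h import *
s=sensors.get_state();p=s['tcp_pos'];q=s['ee_rot'];print(p,s['contact_force'],s['ft_torque'])
from scipy.spatial.transform import Rotation as Ro
R=Ro.from_quat(q).as_matrix()
tip=p+R@[135,39.3,-33.9];E=np.array([592.3,242.2,289.7]);print('E rel tip',R.T@(E-tip))
a=snap('scene');b=snap('top')
S=[392,152];T=[237,157]
A=cv2.resize(a['frame'][S[1]-25:S[1]+25,S[0]-40:S[0]+30],None,fx=7,fy=7,interpolation=cv2.INTER_CUBIC)
B=cv2.resize(b['frame'][T[1]-25:T[1]+25,T[0]-20:T[0]+15],None,fx=7,fy=7,interpolation=cv2.INTER_CUBIC)
cv2.imwrite('pics/ins.png',np.hstack([A,B])[:,:,::-1])
```

```text
[581.89839975 106.68779356 255.12971797] [ 0.50354543  0.54494827 -1.68188908] [-0.03880211  0.00282434 -0.02034801]
E rel tip [ -0.61601488 -18.98237436  -0.66869123]
```

View pics/ins.png

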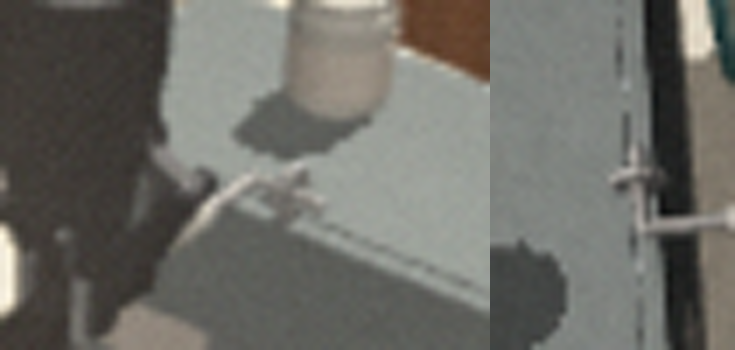

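Both views now show a cross at the ring: the prong is through by about 19 mm and no force is felt. Now I'll work out the arc rows (radius 155.5 mm).

Run:
```python
import numpy as np
rho=155.5
th=np.r_[0,0.007,0.02,np.arange(0.04,1.301,0.02)];th=np.r_[th,1.31]
X=-rho*np.sin(th)/30;Z=rho*(1-np.cos(th))/30
X=X.round(2);Z=Z.round(2);dx=np.diff(X).round(2);dz=np.diff(Z).round(2)
for i in range(0,len(dx),12):
    print(th[min(i+12,len(th)-1)],'; '.join(f'{a},{b}' for a,b in zip(dx[i:i+12],dz[i:i+12])), X[min(i+12,len(X)-1)]*30,Z[min(i+12,len(X)-1)]*30)
```

```text
0.21999999999999997 -0.04,0.0; -0.06,0.0; -0.11,0.0; -0.1,0.01; -0.1,0.01; -0.11,0.01; -0.1,0.01; -0.1,0.01; -0.11,0.02; -0.1,0.01; -0.1,0.02; -0.1,0.02 -33.9 3.5999999999999996
0.4599999999999999 -0.1,0.03; -0.1,0.02; -0.1,0.03; -0.1,0.03; -0.1,0.03; -0.1,0.04; -0.1,0.03; -0.09,0.04; -0.1,0.04; -0.09,0.04; -0.1,0.04; -0.09,0.05 -69.0 16.200000000000003
0.7 -0.09,0.05; -0.1,0.04; -0.09,0.06; -0.08,0.05; -0.09,0.05; -0.09,0.06; -0.09,0.06; -0.08,0.05; -0.09,0.07; -0.08,0.06; -0.08,0.06; -0.08,0.07 -100.19999999999999 36.6
0.94 -0.08,0.07; -0.08,0.07; -0.07,0.07; -0.08,0.07; -0.07,0.07; -0.07,0.08; -0.07,0.07; -0.07,0.08; -0.06,0.08; -0.07,0.08; -0.06,0.08; -0.07,0.09 -125.70000000000002 63.9
1.18 -0.06,0.08; -0.05,0.09; -0.06,0.08; -0.06,0.09; -0.05,0.09; -0.05,0.09; -0.05,0.09; -0.05,0.09; -0.05,0.1; -0.04,0.09; -0.04,0.09; -0.04,0.1 -143.7 96.3
1.31 -0.04,0.1; -0.04,0.09; -0.03,0.1; -0.04,0.1; -0.03,0.1; -0.02,0.1; -0.02,0.05 -150.29999999999998 115.5
```

Emit:
servo_tool(rows=[-0.04,0,0,0,0,0,0,-0.06,0,0,0,0,0,0,-0.11,0,0,0,0,0,0,-0.1,0,0.01,0,0,0,0,-0.1,0,0.01,0,0,0,0,-0.11,0,0.01,0,0,0,0])

```text
time_s: 12.37
tcp_pos: [582.9, 90.9, 254.4]
ee_rot: [0.681, 0.733, 0.0, -0.0]
contact_force: [0.3, 0.0, -1.7]
finger_gap: 0.211
finger_force: 99.1
```

Emit:
servo_tool(rows=[-0.1,0,0.01,0,0,0,0,-0.1,0,0.01,0,0,0,0,-0.11,0,0.02,0,0,0,0,-0.1,0,0.01,0,0,0,0,-0.1,0,0.02,0,0,0,0,-0.1,0,0.02,0,0,0,0])

```text
time_s: 12.87
tcp_pos: [584.3, 72.6, 251.6]
ee_rot: [0.681, 0.733, 0.0, -0.0]
contact_force: [0.3, 1.8, -1.1]
finger_gap: 0.213
finger_force: 99.1
```

```bash
cat > chk.py <<'E'
from h import *
from scipy.spatial.transform import Rotation as Ro
import sys
s=sensors.get_state();p=s['tcp_pos'];R=Ro.from_quat(s['ee_rot']).as_matrix()
print(p.round(1),s['ee_rot'].round(4),s['contact_force'].round(1),s['ft_torque'].round(2),s['finger_gap'],s['joints'].round(2))
pr=p+R@[135,20.3,-33.9]
H=np.array([592.3,242.2,134.3]);d=R.T@(pr-H);print('rho',np.hypot(d[0],pr[2]-134.3),'theta prong',np.arctan2(-d[0],pr[2]-134.3))
b=snap('top');a=snap('scene')
# flap top edge height from the top camera: points on flap between x 470-570 / 620-720
P=cloud(b).reshape(-1,3);Q=(P-H)@R
m=(abs(Q[:,1])>25)&(abs(Q[:,1])<135)&(Q[:,0]>-200)&(Q[:,0]<-8)&(P[:,2]>120)&(P[:,2]<290)
if m.sum()>20:
    x=-Q[m,0];z=P[m,2]-134.3;t=np.arctan2(x,z);rr=np.hypot(x,z);k=rr>80
    print('flap pts',k.sum(),'angle',np.percentile(t[k],[10,50,90]).round(2),'max r',np.percentile(rr,98).round(0))
E
python3 chk.py
```

```text
[584.3  72.6 251.6] [ 0.6806  0.7326  0.     -0.    ] [ 0.3  1.8 -1.1] [0.14 0.05 0.06] 0.21330182495289018 [ 0.06  0.23  1.12  0.    1.79 -0.01]
rho 154.89849279511225 theta prong 0.21863122750799602
flap pts 418 angle [0.14 0.19 0.24] max r 232.0
```

Emit:
servo_tool(rows=[-0.1,0,0.03,0,0,0,0,-0.1,0,0.02,0,0,0,0,-0.1,0,0.03,0,0,0,0,-0.1,0,0.03,0,0,0,0,-0.1,0,0.03,0,0,0,0,-0.1,0,0.04,0,0,0,0,-0.1,0,0.03,0,0,0,0,-0.09,0,0.04,0,0,0,0,-0.1,0,0.04,0,0,0,0,-0.09,0,0.04,0,0,0,0,-0.1,0,0.04,0,0,0,0,-0.09,0,0.05,0,0,0,0])

```text
time_s: 13.97
tcp_pos: [586.9, 37.5, 239.0]
ee_rot: [0.681, 0.733, 0.0, 0.0]
contact_force: [-1.0, -0.7, -1.2]
finger_gap: 0.213
finger_force: 99.2
```

Emit:
servo_tool(rows=[-0.09,0,0.05,0,0,0,0,-0.1,0,0.04,0,0,0,0,-0.09,0,0.06,0,0,0,0,-0.08,0,0.05,0,0,0,0,-0.09,0,0.05,0,0,0,0,-0.09,0,0.06,0,0,0,0,-0.09,0,0.06,0,0,0,0,-0.08,0,0.05,0,0,0,0,-0.09,0,0.07,0,0,0,0,-0.08,0,0.06,0,0,0,0,-0.08,0,0.06,0,0,0,0,-0.08,0,0.07,0,0,0,0])

```text
time_s: 14.97
tcp_pos: [589.2, 6.5, 218.5]
ee_rot: [0.681, 0.733, 0.0, 0.0]
contact_force: [1.0, -0.6, -1.8]
finger_gap: 0.21
finger_force: 99.1
```

```bash
python3 chk.py
```

```text
[589.2   6.5 218.5] [0.6806 0.7326 0.     0.    ] [ 1.  -0.6 -1.8] [-0.3  -0.02 -0.04] 0.2104488075940469 [-0.05  0.23  1.18 -0.    1.72 -0.13]
rho 154.68200282400284 theta prong 0.701635384860349
flap pts 999 angle [0.66 0.69 0.74] max r 145.0
```

Emit:
servo_tool(rows=[-0.08,0,0.07,0,0,0,0,-0.08,0,0.07,0,0,0,0,-0.07,0,0.07,0,0,0,0,-0.08,0,0.07,0,0,0,0,-0.07,0,0.07,0,0,0,0,-0.07,0,0.08,0,0,0,0,-0.07,0,0.07,0,0,0,0,-0.07,0,0.08,0,0,0,0,-0.06,0,0.08,0,0,0,0,-0.07,0,0.08,0,0,0,0,-0.06,0,0.08,0,0,0,0,-0.07,0,0.09,0,0,0,0])

```text
time_s: 16.07
tcp_pos: [591.1, -18.8, 191.2]
ee_rot: [0.681, 0.733, 0.0, 0.0]
contact_force: [0.4, -1.0, -1.5]
finger_gap: 0.206
finger_force: 99.1
```

Emit:
servo_tool(rows=[-0.06,0,0.08,0,0,0,0,-0.05,0,0.09,0,0,0,0,-0.06,0,0.08,0,0,0,0,-0.06,0,0.09,0,0,0,0,-0.05,0,0.09,0,0,0,0,-0.05,0,0.09,0,0,0,0,-0.05,0,0.09,0,0,0,0,-0.05,0,0.09,0,0,0,0,-0.05,0,0.1,0,0,0,0,-0.04,0,0.09,0,0,0,0,-0.04,0,0.09,0,0,0,0,-0.04,0,0.1,0,0,0,0])

```text
time_s: 17.07
tcp_pos: [592.4, -36.8, 158.8]
ee_rot: [0.681, 0.733, 0.0, 0.0]
contact_force: [0.1, -0.4, -1.5]
finger_gap: 0.213
finger_force: 99.1
```

```bash
python3 chk.py
```

```text
[592.4 -36.8 158.8] [6.806e-01 7.326e-01 1.000e-04 1.000e-04] [ 0.1 -0.4 -1.5] [-0.29 -0.03 -0.1 ] 0.21262969056070885 [-0.12  0.26  1.27  0.    1.61 -0.2 ]
rho 154.68885880786834 theta prong 1.1835954560407345
flap pts 1216 angle [1.12 1.17 1.21] max r 140.0
```

Emit:
servo_tool(rows=[-0.04,0,0.1,0,0,0,0,-0.04,0,0.09,0,0,0,0,-0.03,0,0.1,0,0,0,0,-0.04,0,0.1,0,0,0,0,-0.03,0,0.1,0,0,0,0,-0.02,0,0.1,0,0,0,0,-0.01,0,0.05,0,0,0,0,0,0,0,0,0,0,0,0,0,0,0,0,0,0,0,0,0,0,0,0,0,0,0,0,0,0,0,0])

```text
time_s: 18.08
tcp_pos: [592.9, -42.8, 140.0]
ee_rot: [0.681, 0.733, 0.0, 0.0]
contact_force: [0.0, 0.1, -2.1]
finger_gap: 0.208
finger_force: 99.2
```

```bash
python3 chk.py
```

```text
[592.9 -42.8 140. ] [6.806e-01 7.327e-01 2.000e-04 1.000e-04] [ 0.   0.1 -2.1] [0.01 0.04 0.02] 0.20764932782516374 [-0.13  0.28  1.29  0.    1.58 -0.21]
rho 154.47331859875695 theta prong 1.3115045135670302
flap pts 1219 angle [1.2  1.25 1.29] max r 140.0
```

The moment on the wrist has gone to zero, so the stop now carries the flap (angle about 1.30 after allowing for the board's thickness). I'll hold briefly and then withdraw along −tool y.

Emit:
servo_tool(rows=[0,0,0,0,0,0,0,0,0,0,0,0,0,0,0,0,0,0,0,0,0,0,-0.05,0,0,0,0,0,0,-0.1,0,0,0,0,0,0,-0.1,0,0,0,0,0,0,-0.1,0,0,0,0,0,0,-0.1,0,0,0,0,0,0,-0.1,0,0,0,0,0])

```text
time_s: 18.93
tcp_pos: [576.0, -44.1, 139.9]
ee_rot: [0.681, 0.733, 0.0, 0.0]
contact_force: [-0.2, 0.2, -1.7]
finger_gap: 0.217
finger_force: 99.2
```

Emit:
servo_tool(rows=[0,-0.1,0,0,0,0,0,0,-0.1,0,0,0,0,0,0,-0.1,0,0,0,0,0,0,-0.15,0,0,0,0,0,0,-0.2,0,0,0,0,0,0,-0.3,0,0,0,0,0,0,-0.3,0,0,0,0,0])

```text
time_s: 19.52
tcp_pos: [538.3, -46.9, 139.7]
ee_rot: [0.681, 0.733, -0.0, -0.0]
contact_force: [-0.8, -0.3, -2.1]
finger_gap: 0.215
finger_force: 99.2
```

```bash
python3 chk.py
python3 - <<'E'
from h import *
a=load('scene')
cv2.imwrite('pics/out.png',cv2.resize(a['frame'][110:290,260:480],None,fx=3.3,fy=3.3,interpolation=cv2.INTER_CUBIC)[:,:,::-1])
E
```

```text
[538.3 -46.9 139.7] [ 6.806e-01  7.327e-01 -0.000e+00 -1.000e-04] [-0.8 -0.3 -2.1] [-0.02 -0.02  0.01] 0.21450889709953952 [-0.16  0.13  1.46  0.    1.55 -0.23]
rho 154.4320839175844 theta prong 1.313460786631176
flap pts 1278 angle [1.2  1.25 1.3 ] max r 156.0
```

View pics/out.png

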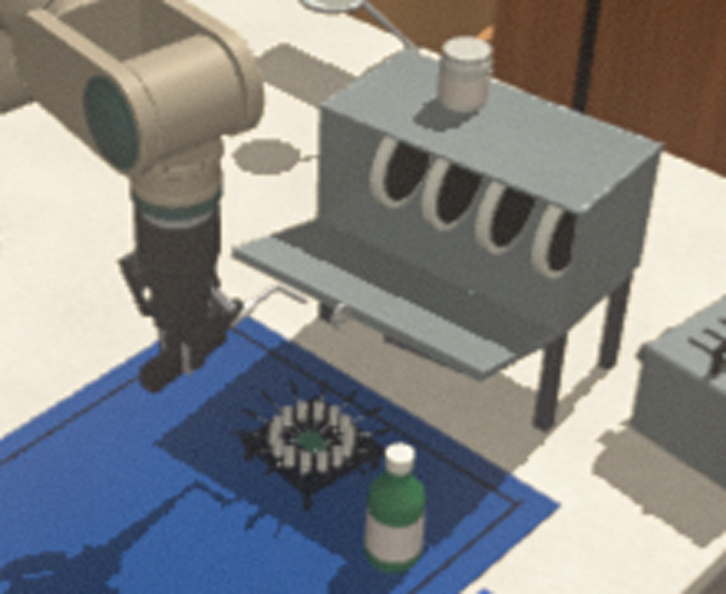

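Crop: the prong is clear of the eye (tip at (305,297), eye at (345,315)) and the flap rests open on its stop. Back to the mat.

Emit:
servo_tool(rows=[-0.4,-0.1,0,0,0,0,0,-0.8,-0.15,0,0,0,0,0,-0.8,-0.15,0,0,0,0,0,-0.8,-0.15,0,0,0,0,0,-0.8,-0.15,0,0,0,0,0,-0.8,-0.15,0,0,0,0,0,-0.8,-0.15,0,0,0,0,0,-0.8,-0.15,0,0,0,0,0,-0.8,-0.15,0.1,0,0,0,0,-0.6,-0.15,0.2,0,0,0,0,0,0,0.3,0,0,0,0,0,0,0.3,0,0,0,0])

```text
time_s: 20.62
tcp_pos: [511.6, -272.8, 112.1]
ee_rot: [0.681, 0.732, 0.0, 0.0]
contact_force: [-0.4, 0.1, -2.7]
finger_gap: 0.213
finger_force: 99.2
```

Emit:
servo_tool(rows=[0,0,0.5,0,0,0,0,0,0,0.6,0,0,0,0,0,0,0.6,0,0,0,0,0,0,0.6,0,0,0,0,0,0,0.5,0,0,0,0,0,0,0.4,0,0,0,0,0,0,0.3,0,0,0,0,0,0,0.2,0,0,0,0,0,0,0,0,0,0,0])

```text
time_s: 21.37
tcp_pos: [511.4, -270.8, 0.5]
ee_rot: [0.68, 0.733, -0.0, -0.001]
contact_force: [0.2, -0.3, -0.9]
finger_gap: 0.208
finger_force: 99.2
```

Pole bottom is about 19 mm above the mat; lower slowly.

Emit:
servo_tool(rows=[0,0,0.15,0,0,0,0,0,0,0.15,0,0,0,0,0,0,0.15,0,0,0,0,0,0,0.08,0,0,0,0,0,0,0,0,0,0,0])

```text
time_s: 21.78
tcp_pos: [511.6, -271.3, -14.8]
ee_rot: [0.681, 0.733, -0.0, -0.0]
contact_force: [-0.6, 0.1, -0.7]
finger_gap: 0.213
finger_force: 99.2
```

Emit:
servo_tool(rows=[0,0,0.03,0,0,0,0,0,0,0.03,0,0,0,0,0,0,0,0,0,0,0])

```text
time_s: 22.03
tcp_pos: [511.9, -271.5, -15.9]
ee_rot: [0.681, 0.733, 0.0, 0.0]
contact_force: [-0.1, -0.2, -1.4]
finger_gap: 0.21
finger_force: 99.2
```

Run:
```python
from h import *
s=sensors.get_state();print(s['tcp_pos'],s['contact_force'],s['ft_torque'])
c=snap('wrist');P=cloud(c)
for v in (10,60,100,140,180,220):print(v,np.median(P[v,318:330],0).round(1))
```

```text
[ 511.92747285 -271.48495283  -15.88937039] [-0.07570167 -0.24389204 -1.36106096] [-0.01067154  0.01457569  0.01475974]
10 [ 504.3 -165.3   19.2]
60 [ 505.6 -182.9   22.8]
100 [ 506.7 -197.2   22.8]
140 [ 507.8 -212.6   22.7]
180 [ 508.9 -227.7   28.8]
220 [ 510.1 -244.9   28.2]
```

Emit:
servo_tool(rows=[0,0,0.04,0,0,0,0,0,0,0.04,0,0,0,0,0,0,0,0,0,0,0])

```text
time_s: 22.33
tcp_pos: [512.2, -271.6, -17.1]
ee_rot: [0.681, 0.733, 0.0, 0.0]
contact_force: [-3.2, 2.3, 5.9]
finger_gap: 0.211
finger_force: 100.4
```

Contact with the mat (force went from −1.4 to +5.9 N): the pole lies there. Open gradually, then retreat straight up.

Emit:
servo_tool(rows=[0,0,0,0,0,0,0.3,0,0,0,0,0,0,0.4,0,0,0,0,0,0,0.5,0,0,0,0,0,0,0.55,0,0,0,0,0,0,0.55])

```text
time_s: 22.75
tcp_pos: [511.9, -271.4, -18.4]
ee_rot: [0.681, 0.733, 0.0, -0.0]
contact_force: [0.2, -0.2, 0.0]
finger_gap: 0.551
finger_force: 0.0
```

Emit:
servo_tool(rows=[0,0,-0.2,0,0,0,0.55,0,0,-0.4,0,0,0,0.55,0,0,-0.6,0,0,0,0.55,0,0,-1,0,0,0,0.55,0,0,-1,0,0,0,0.55,0,0,-1,0,0,0,0.55,0,0,-1,0,0,0,0.55,0,0,-0.5,0,0,0,0.55,0,0,0,0,0,0,0.55,0,0,0,0,0,0,0.55])

```text
time_s: 23.58
tcp_pos: [512.3, -271.7, 154.3]
ee_rot: [0.681, 0.733, 0.0, 0.001]
contact_force: [-0.2, 0.0, -1.2]
finger_gap: 0.55
finger_force: 0.0
```

```bash
python3 - <<'E'
from h import *
s=sensors.get_state();print(s['tcp_pos'],s['contact_force'],s['finger_gap'],s['time_s'])
c=snap('wrist');cv2.imwrite('pics/end.png',c['frame'][:,:,::-1]);P=cloud(c)
m=(c['frame'].max(2)<70)&(P[:,:,2]>18)&(P[:,:,2]<36);m[235:]=0;m[:,:290]=0;m[:,360:]=0
print('handle top',m.sum(),P[m].mean(0).round(1),P[m][:,2].std().round(2),P[m].min(0).round(0),P[m].max(0).round(0))
E
python3 chk.py|tail -1
```

```text
[ 512.32095209 -271.69997125  154.33436551] [-0.24679868  0.03982586 -1.21582435] 0.5495257499551109 23.5833
handle top 1743 [ 511.5 -267.3   27.2] 0.72 [ 500. -318.   24.] [ 523. -220.   29.]
flap pts 1213 angle [1.2  1.25 1.29] max r 140.0
```

View pics/end.png

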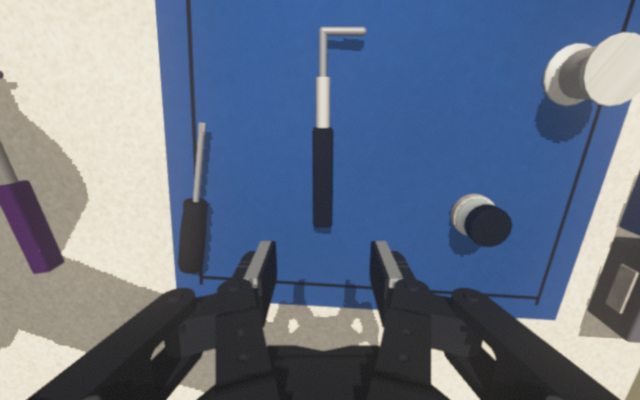

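The pole lies flat on the mat (handle (322,130)–(322,227), top at z=27), the gripper is empty, and the driver and flux are untouched.

```bash
python3 -c "
from h import *
print(workorder.close_job())"
```

```text
the job is handed in; nothing more can be done
None
```

The job is handed in (no verdict shown): the prong stayed in the eye as the flap came down to rest on its stop at about 1.3 rad, and the pole lies flat and released on the mat. All of this is by my own camera and force checks. My first grip closed above the handle, because the fingertips sat about 27 mm higher than reported, so I went lower and re-gripped without disturbing anything.

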